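Swing down the cone cupboard's hatch with the hook pole

ROBOT

A 6-joint arm with a two-finger parallel gripper is mounted at the origin on a cart in front of the work surface, level with it; the furniture and walls round the work are solid. World frame = base frame: x ahead of the robot, y to its left, z up, the work surface at z = 0. Lengths are in m, angles in rad, forces in N, time in s.
With the tool pointing down it reaches from about 0.325 to 0.9 m from the base axis. Payload 6.1 kg.
Tool frame: the origin (TCP) lies midway between the tips of the shut fingers; the grasp point (between the pads) lies 19 mm behind it; z points along the fingers, y is the line along which they close (so a half turn about z gives the same grasp; the last joint's range is limited). The gripper opens to 85 mm and grips with 20 to 120 N. Pads are 22 mm wide; open, the fingers measure 114 mm over their backs; the gripper's body (76 mm by 85 mm) begins 54 mm behind the grasp point. The pads swing forward as they close: fully open they stand 13 mm farther back than shut.
Start: joints at [1.122, 0.22, 1.526, -0, 1.395, -0.126], TCP at [0.198, 0.593, 0.231] pointing down, gripper open.
Joint ranges: [-2.98, 2.98], [-0.91, 2.08], [0.09, 2.57], [-1.24, 4.39], [0.2, 2.65], [-2.68, 2.68]. Speed limits (rad/s): [2.57, 2.57, 3.01, 3.14, 3.14, 3.14].

INTERFACE

Orientations are given as [roll, pitch, yaw] about the fixed x, y, z axes, in that order (R = Rz(yaw) Ry(pitch) Rx(roll)).
In Python, from plant import movep, move_l, set_joints, gripper_to, hold, inverse_kinematics, observe, get_image, get_calibration, Unreachable, job_done gives the robot as it stands. Calls block until the motion is done:
- movep(position, orientation): joint-space move of the TCP to a pose.
- move_l(position, feed=0.15, rotation=None, max_force=None): straight line of the TCP; rotation=None keeps the orientation; feed is the mean speed in m/s. With max_force (N) it stops when the force on the tool has changed by that much, and returns True; else False.
- set_joints(angles): joint-space move.
- gripper_to(opening, f_grip=None): finger opening in m; f_grip is the grip in N (None keeps the last); returns when the fingers have stopped.
- hold(seconds).
- inverse_kinematics(position, orientation): joint angles nearest the present ones, or None.
- observe(): the state.
- get_image(name): name is "side" or "top" or "wrist"; returns (picture, depth): 384x512x3 uint8, red, green, blue; 384x512 float32, m along the optical axis (not along the pixel's ray), 0 where there is no reading.
- get_calibration(name): a dict with "intrinsics" (3x3 intrinsics, pixels), "world_from_camera" (4x4, takes a point from camera to world coordinates). Camera axes: x right, y down, z forward; pixel columns grow to the right and rows downward; lengths in m; the calibration is good to about 2 mm. A picture is of the moment at which its call begins: read the wrist's pose just before it. get_calibration takes no time and is no camera call; for the wrist camera it gives the pose at the moment of the call.
A pose or a line that the arm cannot do raises Unreachable and nothing moves.
- job_done(): hands the job in; it is judged then, once.
The state is a dict: "time_s": time; "q": joint angles; "joint_velocities": joint speeds; "joint_torque": joint torques, N m; "eef_pos": TCP position; "tcp_rot": TCP orientation; "ft_force": force on the tool from outside, world axes, zero at the start; "torque": the same for the moment, N m; "opening": finger opening in m; "grasp_force": force on a finger pad.
Only numpy, scipy, OpenCV 4.12 (cv2) and the standard library are available. Lean on these libraries where they do the work, as an engineer would, in place of code of your own. Each camera call takes 0.05 s, during which the arm holds its last target. There are 200 camera calls.

TASK

Open the cone cupboard at the back of the counter: take the pole that ends in a sideways hook (not the straight rod), put its hook sideways through the eye on the hatch, and with the hook in the eye swing the hatch down until it lies level. Then take the hook out of the eye and lay the pole down flat on the counter (do not drop it), leaving the hatch open.

Things in the scene. Friction and masses are not known exactly. Their poses are not given: they have to be found in the camera images.
- hook_pole: Pole lying flat, about 0.14 kg: wooden handle 120 (x) x 22 (y) x 24 mm (z), centre of mass inside it, then an 8 mm steel shaft along +x (axis y 0, z 12) that bends at x 150 to +y as the hook, a straight 8 mm tine with its tip at y 59. Origin under the handle's middle (grip there, across y); z up. A bystander rod has the same handle but a straight shaft with a ball end.
- pole_hook (a point): Middle of the hook's tine, at (150, 28, 12) mm in the frame of hook_pole, with the same axes: y runs along the tine to its tip.
- hatch_eye (a point): Centre of the steel ring on the pale flat hatch (160 x 160 x 12 mm); clear hole 36 mm, bar 6 mm. The hole's axis is y, level, parallel to the hinge (y to the left). The point turns with the hatch; shut, z is up and x points into the cupboard. In its frame the hinge line is at x +40, z -115 mm, the hatch's face at x +34, its upper edge at z +47. Cupboard 190 mm wide, 337 high.
- hatch (a joint): Angle of the hatch about the hinge at its lower edge, 150 mm above the counter: 0 shut (upright), 1.57 fully down (level, towards the robot, ring beneath it; stop). A friction hinge: about 2 N at the ring moves it and it stays where it is left.

How it is judged:
By the outcome, as a careful person would: the job done as asked, in the order asked, and still so for the second after the job is handed in, with the robot touching nothing.
It also fails if it takes over 54 s, if anything falls off the work surface, if the arm or the gripper's body presses on something with over 40 N, if the wrist force passes 120 N, or if a joint passes its speed limit or range.

## Working session

There is one attempt and no reset: what is moved stays moved. The work goes in short steps, each a Python script; the robot and the scene stay as the last script left them, time stands still between calls to the robot, and variables do not carry over. Pictures are saved under pics/ and viewed, at most 10 in all, crops included, and the job is handed in when it is done.

```bash
ls; mkdir -p pics; cat > h.py <<'E'
from plant import *
import numpy as np, cv2
def snap(n,f):
    c=get_calibration(n); im,d=get_image(n); cv2.imwrite(f'pics/{f}.png',im[:,:,::-1]); np.savez(f'pics/{f}.npz',im=im,d=d,K=c['intrinsics'],T=c['world_from_camera']); return im,d
def cloud(f):
    z=np.load(f'pics/{f}.npz'); d=z['d']; K=z['K']; T=z['T']
    v,u=np.mgrid[:d.shape[0],:d.shape[1]]
    P=np.stack([(u-K[0,2])/K[0,0]*d,(v-K[1,2])/K[1,1]*d,d,np.ones_like(d)],-1)@T.T
    P=P[...,:3]; P[d==0]=np.nan
    return z['im'],P
E
python3 - <<'E'
from h import *
snap('top','top0'); snap('side','side0')
a=cv2.imread('pics/top0.png');b=cv2.imread('pics/side0.png')
print(get_calibration('top'),get_calibration('side')); print(observe())
E
```

```text
pics
{'intrinsics': array([[363.46150406,   0.        , 256.01973606],
       [  0.        , 363.46150406, 186.62701052],
       [  0.        ,   0.        ,   1.        ]]), 'world_from_camera': array([[ 0.01811938, -0.98175412,  0.18928957,  0.41123103],
       [-0.99983523, -0.01799997,  0.00235011,  0.00516285],
       [ 0.00109997, -0.18930096, -0.9819185 ,  1.00109179],
       [ 0.        ,  0.        ,  0.        ,  1.        ]])} {'intrinsics': array([[422.73963038,   0.        , 257.82437956],
       [  0.        , 422.73963038, 191.27579484],
       [  0.        ,   0.        ,   1.        ]]), 'world_from_camera': array([[-0.99996036, -0.00614187,  0.0064467 ,  0.53673159],
       [-0.00852546,  0.4515437 , -0.89220827,  1.03523244],
       [ 0.00256887, -0.89222787, -0.45157816,  0.68670738],
       [ 0.        ,  0.        ,  0.        ,  1.        ]])}
{'time_s': 0.1, 'q': array([ 1.12193446e+00,  2.21147709e-01,  1.52750069e+00, -3.02670585e-05,
        1.39467984e+00, -1.26098612e-01]), 'joint_velocities': array([ 0.00105902, -0.00275712, -0.00010417, -0.00194953,  0.00116968,
        0.00041244]), 'joint_torque': array([ 1.03409067e-03, -4.98242462e+01, -3.90550447e+01, -5.53094389e-05,
        5.60019136e-03,  6.39244877e-05]), 'eef_pos': array([0.19801885, 0.59223213, 0.23030624]), 'tcp_rot': array([-3.13986711e+00, -1.88721168e-04,  2.81883457e+00]), 'ft_force': array([-0.13222842, -0.25188055,  0.58887497]), 'torque': array([-0.01254756, -0.00037869,  0.03388633]), 'grasp_force': 0.0, 'opening': 0.08565772638752975}
```

View pics/top0.png

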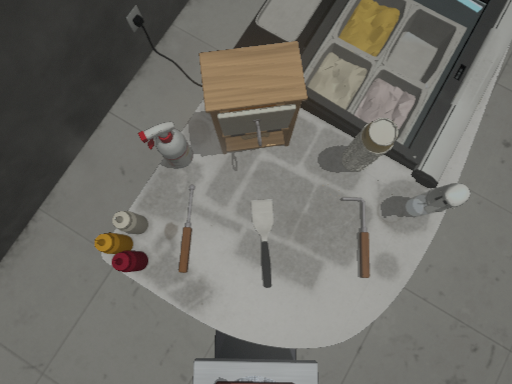

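View pics/side0.png

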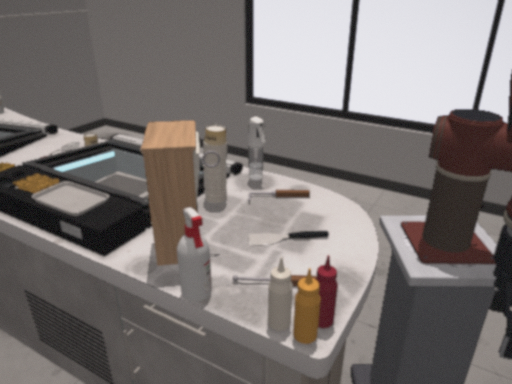

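The top view shows the hook pole on the right: handle at about (364,254), bend at (361,199) and tine tip at (343,199). The straight rod is on the left, around (185,250). The cupboard is at (255,100), with its hatch facing the robot and the ring near (258,132). The side view shows the cupboard's flank. Next I measure these points.

```bash
python3 - <<'E'
from h import *
im,P=cloud('top0')
c=cv2.resize(im[90:290,190:390][:,:,::-1],None,fx=3,fy=3,interpolation=cv2.INTER_CUBIC); cv2.imwrite('pics/crop.png',c[:600])
hsv=cv2.cvtColor(im,cv2.COLOR_RGB2HSV)
z=P[...,2]
for n,(r0,r1,c0,c1) in dict(hook=(225,285,350,380),rod=(222,280,170,200)).items():
    m=np.zeros(z.shape,bool); m[r0:r1,c0:c1]=(hsv[r0:r1,c0:c1,1]>90)&(z[r0:r1,c0:c1]>.01)
    q=P[m]; (cx,s,a)=cv2.minAreaRect(q[:,:2].astype(np.float32)*1000); print(n,m.sum(),cx,s,a,np.median(q[:,2]))
for p in [(361,199),(361,202),(343,199),(345,199),(361,215),(362,225),(258,132),(258,125),(259,140),(260,145),(235,160),(235,153)]:
    print(p,P[p[1]-1:p[1]+2,p[0]-1:p[0]+2].reshape(-1,3)[4].round(3), im[p[1],p[0]])
# cupboard top
m=(z>.32)&(z<.35); q=P[m]; q=q[(q[:,1]<.2)&(q[:,1]>-.15)]; print('top',cv2.minAreaRect(q[:,:2].astype(np.float32)*1000),np.median(q[:,2]),cv2.boxPoints(cv2.minAreaRect(q[:,:2].astype(np.float32)*1000)))
for r in range(106,156,4): print(r,[tuple(P[r,c].round(3)) for c in (235,258,280)])
E
```

```text
hook 285 (421.5906982421875, -284.3522644042969) (17.470354080200195, 114.67296600341797) 88.0201644897461 0.02389430271589066
rod 345 (427.89337158203125, 193.26351928710938) (21.562366485595703, 115.66813659667969) 86.45952606201172 0.02399452613509845
(361, 199) [ 0.572 -0.281  0.017] [130 129 129]
(361, 202) [ 0.566 -0.286 -0.001] [91 91 89]
(343, 199) [ 0.571 -0.232  0.013] [108 106 106]
(345, 199) [ 0.571 -0.237  0.016] [117 116 116]
(361, 215) [ 0.53  -0.285 -0.002] [85 85 83]
(362, 225) [ 0.502 -0.286  0.001] [92 91 89]
(258, 132) [0.665 0.005 0.282] [112 110 110]
(258, 125) [0.682 0.005 0.278] [97 93 92]
(259, 140) [0.651 0.002 0.273] [102 100  98]
(260, 145) [0.644 0.    0.261] [74 72 71]
(235, 160) [0.68  0.069 0.001] [97 97 93]
(235, 153) [ 0.701  0.069 -0.001] [132 131 127]
top ((764.3984375, 17.799835205078125), (128.13523864746094, 202.0857391357422), 8.671906471252441) 0.3370593605583774 [[685.82837 108.02771]
 [716.2981  -91.74777]
 [842.9685  -72.42804]
 [812.4988  127.34744]]
106 [(np.float64(0.699), np.float64(0.051), np.float64(0.336)), (np.float64(0.703), np.flo
[... 1583 characters left out ...]
4(0.07), np.float64(0.011)), (np.float64(0.731), np.float64(0.004), np.float64(0.011)), (np.float64(0.732), np.float64(-0.058), np.float64(0.014))]
146 [(np.float64(0.718), np.float64(0.069), np.float64(0.013)), (np.float64(0.719), np.float64(0.004), np.float64(0.014)), (np.float64(0.724), np.float64(-0.059), np.float64(-0.001))]
150 [(np.float64(0.707), np.float64(0.069), np.float64(0.008)), (np.float64(0.712), np.float64(0.004), np.float64(-0.003)), (np.float64(0.713), np.float64(-0.059), np.float64(-0.001))]
154 [(np.float64(0.696), np.float64(0.069), np.float64(0.006)), (np.float64(0.699), np.float64(0.004), np.float64(0.002)), (np.float64(0.701), np.float64(-0.059), np.float64(-0.002))]
```

View pics/crop.png

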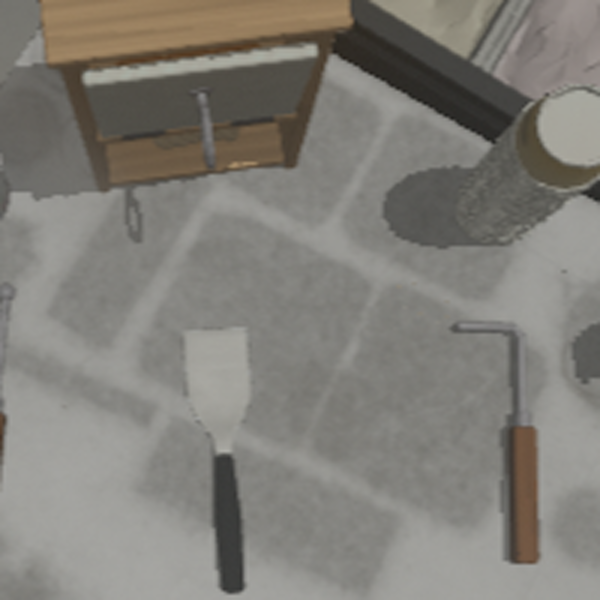

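The crop confirms three things:
- The hook pole's tine points to the left, which is +y.
- The ring is seen edge-on at the middle of the hatch.
- The hatch is shut.

The eye is at about (0.667, 0.003, 0.265) and the cupboard yaw is about 8.7°. I'll go above the pole and refine its pose with the wrist camera.

```bash
python3 - <<'E'
from h import *
for y in (0,np.pi): print(inverse_kinematics([.42,-.284,.2],[np.pi,0,y]))
movep([.42,-.284,.2],[np.pi,0,0])
hold(.2); snap('wrist','w0')
im,P=cloud('w0'); z=P[...,2]; s=observe(); print(s['time_s'],s['eef_pos'],s['tcp_rot'],s['q'],get_calibration('wrist')['world_from_camera'].round(3))
hsv=cv2.cvtColor(im,cv2.COLOR_RGB2HSV)
m=(z>.017)&(z<.03)&(hsv[...,1]>90); q=P[m]; q=q[np.hypot(q[:,0]-.42,q[:,1]+.284)<.08]
print(len(q),cv2.minAreaRect(q[:,:2].astype(np.float32)*1000))
m=(z>.008)&(z<.02); q=P[m]; q=q[(q[:,0]>.49)&(q[:,0]<.6)&(abs(q[:,1]+.26)<.06)]
print(len(q), np.percentile(q,[2,50,98],axis=0).round(4)); t=q[q[:,0]>.562]
if len(t): print('tine',np.percentile(t,[1,50,99],axis=0).round(4))
E
```

```text
[-7.50222325e-01 -3.89561421e-02  1.86403146e+00 -4.44089210e-16
  1.31651734e+00  8.20574002e-01]
[-0.75022233 -0.03895614  1.86403146  0.          1.31651734 -2.32101865]
3.5167 [ 0.42020764 -0.28373265  0.20000332] [-3.14155917e+00 -3.20006704e-06  6.65613042e-04] [-7.49566989e-01 -3.88898569e-02  1.86396082e+00  2.75616240e-05
  1.31654218e+00  8.20556792e-01] [[ 0.002 -0.947 -0.323  0.504]
 [-1.    -0.002 -0.    -0.283]
 [-0.     0.323 -0.947  0.343]
 [ 0.     0.     0.     1.   ]]
1897 ((426.8515319824219, -284.67059326171875), (21.68185043334961, 118.78340148925781), 88.96776580810547)
1206 [[ 0.4924 -0.2908  0.0122]
 [ 0.5628 -0.2832  0.0154]
 [ 0.58   -0.2322  0.0192]]
tine [[ 0.5626 -0.2901  0.0118]
 [ 0.5753 -0.2628  0.0153]
 [ 0.5804 -0.2301  0.0178]]
```

View pics/w0.png

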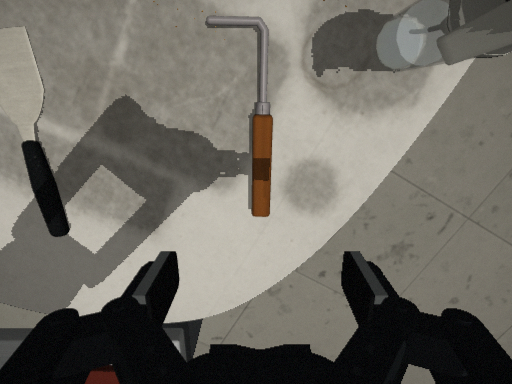

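The wrist view shows the handle at (262,165), the bend at (263,22) and the tine tip at (210,20). The pole is centred at (0.427, -0.285) with yaw about -1°. The bend and tip positions match the given sizes, so I'll grasp it.

```bash
python3 - <<'E'
from h import *
yaw=-.018
movep([.427,-.2847,.06],[np.pi,0,yaw])
move_l([.427,-.2847,.004],feed=.08,max_force=15)
print(observe()['eef_pos'],observe()['ft_force'])
gripper_to(0.0,110)
s=observe(); print(s['opening'],s['grasp_force'],s['eef_pos'])
move_l([.427,-.2847,.27],feed=.15)
hold(.2); snap('wrist','w1'); s=observe(); print(s['time_s'],s['opening'],s['grasp_force'],s['eef_pos'],s['tcp_rot'])
im,P=cloud('w1'); p=s['eef_pos']
q=P[(P[...,2]>.22)&(P[...,2]<.33)]; q=q[(q[:,0]>p[0]+.07)&(q[:,0]<p[0]+.2)&(abs(q[:,1]-p[1])<.09)]-p
print(len(q))
for a in (.07,.09,.11,.13,.14): 
    t=q[(q[:,0]>a)&(q[:,0]<a+.01)]; print(a,len(t),t.mean(0).round(4) if len(t) else '')
t=q[q[:,1]>.012]; print('tine',t.mean(0).round(4),np.percentile(t,[1,99],axis=0).round(4))
# eye recheck from top
snap('top','top1')
E
```

```text
[ 0.42724679 -0.28490655  0.00420298] [-0.02838572  0.25786851 -0.39715617]
0.019797257522789515 108.65598320960999 [ 0.42733418 -0.28502678  0.00464355]
7.775 0.019890426845581673 107.95401334762573 [ 0.42688043 -0.28461957  0.26961253] [-3.14116156e+00  5.20485844e-04 -1.80223842e-02]
2490
0.07 520 [ 0.0743 -0.0005  0.011 ]
0.09 477 [ 0.0951 -0.001   0.0102]
0.11 540 [ 0.115  -0.0014  0.0103]
0.13 0 
0.14 0 <stdin>:15: RuntimeWarning: Mean of empty slice.
  ret = um.true_divide(
Traceback (most recent call last):
IndexError: index -1 is out of bounds for axis 0 with size 0
```

View pics/w1.png

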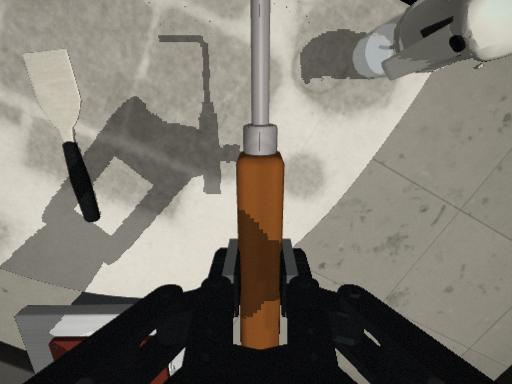

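The pole is held level, with the shaft about 7 mm above the TCP and in line with it. I'll move to the pre-insertion pose, with the tine tip to the right of the ring.

```bash
cat >> h.py <<'E'
PSI=.151; X=np.array([np.cos(PSI),np.sin(PSI),0]); Y=np.array([-np.sin(PSI),np.cos(PSI),0]); Z=np.array([0,0,1.])
EYE=np.array([.667,.003,.265]); ROT=[np.pi,0,PSI]
def tcp(tine): return np.asarray(tine)-.15*X-.028*Y-.007*Z   # TCP for wanted tine-middle point
def arc(th,dr=0): # eye at hatch angle th (0 shut)
    H=EYE+.04*X-.115*Z; c,s=np.cos(th),np.sin(th)
    return H+(-.04*c-.115*s)*X+(.115*c-.04*s)*Z
E
python3 - <<'E'
from h import *
movep(tcp(EYE-.054*Y-.07*X),ROT)
move_l(tcp(EYE-.054*Y),feed=.12)
hold(.2); snap('top','t2'); snap('side','s2'); s=observe(); print(s['time_s'],s['eef_pos'],tcp(EYE-.054*Y),s['tcp_rot'])
im,P=cloud('t2')
a=cv2.imread('pics/t2.png')[90:240,170:370]; b=cv2.imread('pics/s2.png')[110:310,110:310]
cv2.imwrite('pics/c2.png',np.hstack([cv2.resize(a,(600,450),interpolation=cv2.INTER_CUBIC)]))
q=P[(P[...,2]>.24)&(P[...,2]<.31)]; q=q[(q[:,0]>.62)&(q[:,0]<.69)&(q[:,1]>-.12)&(q[:,1]<.03)]
f=(q-EYE)@np.stack([X,Y,Z]).T*1000
r=f[(abs(f[:,1])<9)&(f[:,0]<28)]; print('ring',len(r),np.percentile(r,[2,50,98],axis=0).round(1))
t=f[(f[:,1]<-12)&(f[:,0]>-15)]; print('tine',len(t),np.percentile(t,[2,50,98],axis=0).round(1))
E
```

```text
9.55 [ 0.53074102 -0.10074679  0.25820148] [ 0.53104183 -0.10063096  0.258     ] [ 3.14141715e+00 -2.40123754e-04  1.50665188e-01]
ring 79 [[-23.4  -3.  -23.4]
 [ -3.8   0.6  12.8]
 [ 21.8   2.7  19.6]]
tine 114 [[-13.  -82.2  -0.7]
 [ -6.2 -56.1   3.9]
 [ -1.1 -26.    6.5]]
```

View pics/c2.png

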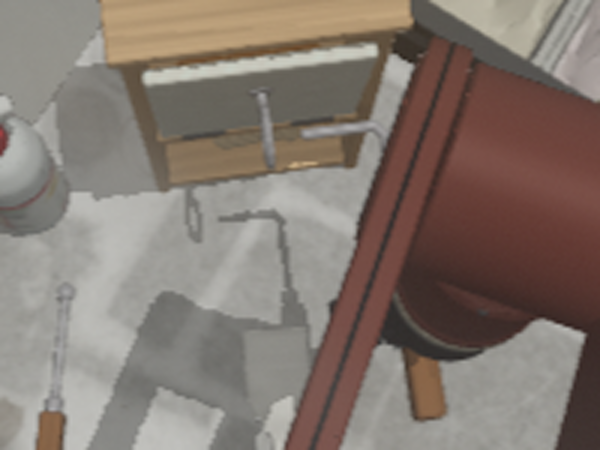

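The tine, at crop pixels (300–375,130), lines up with the ring at (265,130). It sits about 5 mm nearer the robot than planned, which is inside the 14 mm clearance. I'll correct by 4 mm, insert, and swing.

```bash
python3 - <<'E'
from h import *
off=.004*X-.001*Z
move_l(tcp(EYE-.054*Y+off),feed=.05)
f0=observe()['ft_force']
hit=move_l(tcp(EYE+off+.004*Y),feed=.06,max_force=6)
print('insert hit',hit,observe()['eef_pos']-tcp(EYE+off),observe()['ft_force']-f0,observe()['time_s'])
snap('top','t3')
if not hit:
    for th in np.arange(.2,.65,.2):
        h=move_l(tcp(arc(th+.1)+off+.004*Y),feed=.08,max_force=25)
        s=observe(); print(round(th,2),h,(s['ft_force']-f0).round(1),s['time_s'])
        if h: break
    snap('top','t4'); snap('side','s4')
    a=cv2.imread('pics/t4.png')[90:290,170:370]; b=cv2.imread('pics/s4.png')[110:310,110:310]
    cv2.imwrite('pics/c4.png',np.hstack([cv2.resize(v,(400,400),interpolation=cv2.INTER_CUBIC) for v in (a,b)]))
E
```

```text
insert hit False [-5.55518291e-04  3.68116621e-03  3.49605002e-06] [-0.61550789 -0.4437981  -1.09105105] 10.9167
0.2 False [-0.9 -1.2  0.2] 11.575
0.4 False [-1.6 -0.6 -0.8] 12.025
0.6 False [-0.1 -0.8 -0.4] 12.475
```

View pics/c4.png

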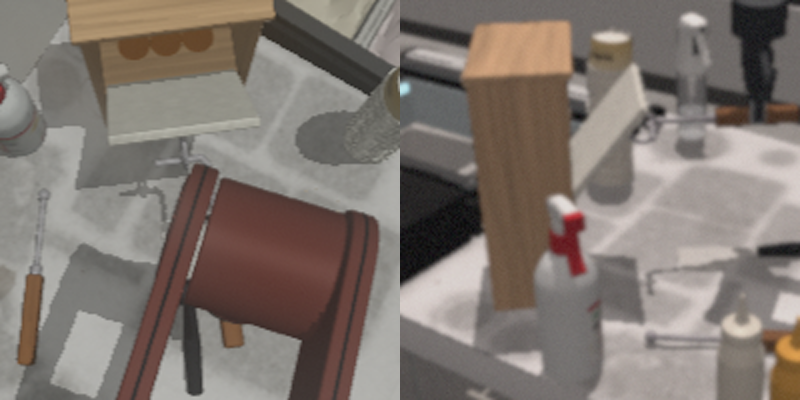

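The hatch is open to about 0.6 rad with the hook in the ring, at left (180,155) and right (650,120). I'll continue to level.

```bash
python3 - <<'E'
from h import *
off=.004*X-.001*Z+.004*Y
f0=observe()['ft_force']
for th in (.8,1.0,1.2,1.4,1.5,1.57,1.6,1.63):
    h=move_l(tcp(arc(th+.1)+off),feed=.08,max_force=20)
    s=observe(); print(th,h,(s['ft_force']-f0).round(1),round(s['time_s'],2),s['eef_pos'].round(4))
    if h: break
hold(.2); snap('top','t5'); snap('side','s5')
a=cv2.imread('pics/t5.png')[90:290,170:370]; b=cv2.imread('pics/s5.png')[110:310,110:310]
cv2.imwrite('pics/c5.png',np.hstack([cv2.resize(v,(400,400),interpolation=cv2.INTER_CUBIC) for v in (a,b)]))
im,P=cloud('t5'); f=(P-EYE)@np.stack([X,Y,Z]).T
m=(abs(f[...,1])<.075)&(f[...,0]>-.12)&(f[...,0]<.03)&(P[...,2]>.08)&(P[...,2]<.25); q=f[m]
print(len(q),np.polyfit(q[:,0],q[:,2]+.265,1), np.percentile(q,[2,98],axis=0).round(3))
E
```

```text
0.8 False [-1.4 -0.8 -0.1] 13.03 [ 0.4512 -0.0538  0.1812]
1.0 False [ 2.7 -0.3  0.2] 13.47 [ 0.4464 -0.0547  0.1575]
1.2 False [ 3.4 -0.4 -0.2] 13.93 [ 0.4459 -0.0549  0.1335]
1.4 False [ 3.8 -0.1  1.2] 14.38 [ 0.4498 -0.0542  0.1094]
1.5 False [ 3.5 -0.6  1. ] 14.68 [ 0.4533 -0.0537  0.0979]
1.57 False [3.2 1.1 1.1] 14.93 [ 0.4565 -0.0532  0.0904]
1.6 False [ 0.7 -1.2  2.9] 15.18 [ 0.4583 -0.0531  0.0877]
1.63 False [ 1.4 -1.1  2.4] 15.43 [ 0.4599 -0.053   0.0843]
3569 [0.0060331  0.15632661] [[-0.109 -0.072 -0.112]
 [ 0.027  0.072 -0.106]]
```

View pics/c5.png

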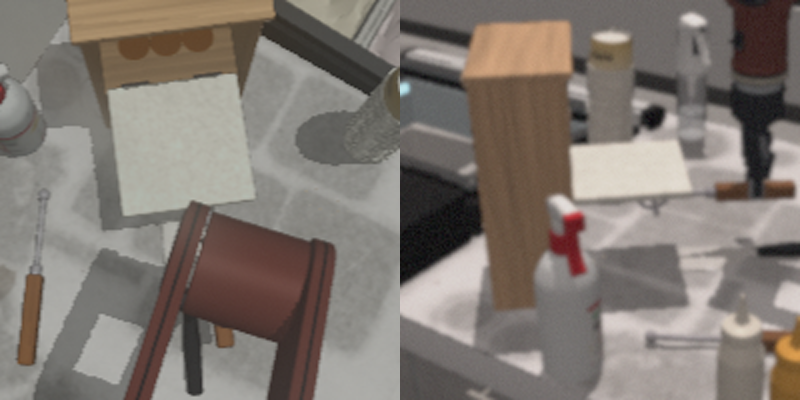

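The hatch is level (slope 0.006) with the ring beneath it and the hook still in it. I'll press briefly to make sure it reaches the stop, centre the tine, then withdraw.

```bash
python3 - <<'E'
from h import *
off=.004*X-.001*Z+.004*Y
f0=observe()['ft_force']
h=move_l(tcp(arc(1.80)+off),feed=.03,max_force=7); s=observe(); print('press',h,(s['ft_force']-f0).round(1),s['eef_pos'].round(4),round(s['time_s'],2))
snap('side','s6a')
move_l(tcp(arc(1.57)+off),feed=.05); s=observe(); print('centre',(s['ft_force']-f0).round(1),s['eef_pos'].round(4))
h=move_l(tcp(arc(1.57)+off-.065*Y),feed=.06,max_force=6); s=observe(); print('out',h,(s['ft_force']-f0).round(1),s['eef_pos'].round(4),round(s['time_s'],2))
hold(.1); snap('top','t6'); snap('side','s6'); snap('wrist','w6')
im,P=cloud('t6'); f=(P-EYE)@np.stack([X,Y,Z]).T
m=(abs(f[...,1])<.075)&(f[...,0]>-.11)&(f[...,0]<.03)&(P[...,2]>.08)&(P[...,2]<.25); q=f[m]
print(len(q),np.polyfit(q[:,0],q[:,2]+.265,1))
im,P=cloud('w6'); p=s['eef_pos']; g=(P-p)@np.stack([X,Y,Z]).T
for a in (.07,.08,.09,.1,.11,.12):
    t=g[(g[...,0]>a)&(g[...,0]<a+.01)&(abs(g[...,1])<.02)&(abs(g[...,2])<.03)]; print(a,len(t),t.mean(0).round(4) if len(t) else '')
a=cv2.imread('pics/w6.png')[:,100:484]; b=cv2.imread('pics/s6.png')[110:310,110:310]
cv2.imwrite('pics/c6.png',np.hstack([cv2.resize(v,(400,400),interpolation=cv2.INTER_CUBIC) for v in (a,b)]))
E
```

```text
press False [-1.3  1.4  0.7] [ 0.4642 -0.052   0.0768] 16.17
centre [-0.7  0.7 -2.3] [ 0.4521 -0.054   0.1022]
out False [-1.1  1.  -3.2] [ 0.4618 -0.1179  0.102 ] 18.16
3559 [-0.00078065  0.156355  ]
0.07 605 [0.0742 0.0002 0.0165]
0.08 487 [0.0851 0.0001 0.0162]
0.09 519 [0.0951 0.     0.017 ]
0.1 587 [ 1.05e-01 -1.00e-04  1.77e-02]
0.11 510 [ 1.141e-01 -1.000e-04  1.820e-02]
0.12 0
```

View pics/c6.png

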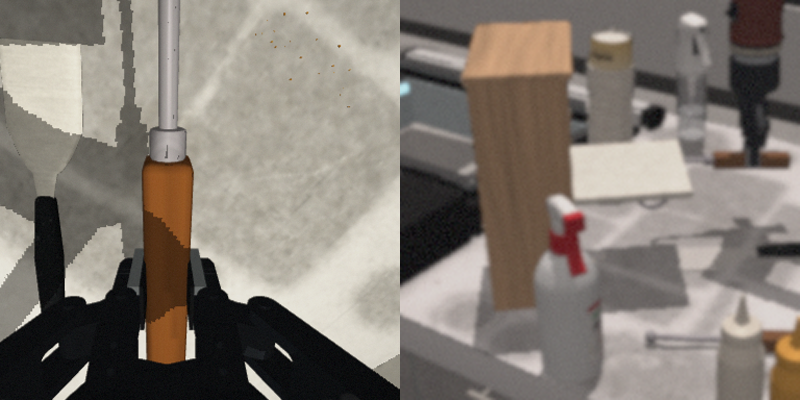

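The hook is out (right panel), the hatch stays level, and the pole is in hand, tilted nose-up by about 0.05 rad. I'll lay it at its original place, correcting the tilt and sensing touchdown.

```bash
python3 - <<'E'
from h import *
p=[.427,-.2847]
move_l([*p,.102],feed=.12)
R=[np.pi,.05,-.018]
move_l([*p,.04],feed=.08,rotation=R); hold(.2)
h=move_l([*p,.002],feed=.02,max_force=5); s=observe(); print('down',h,s['eef_pos'].round(4),s['ft_force'].round(1),round(s['time_s'],2))
snap('wrist','w7')
im,P=cloud('w7'); g=P-s['eef_pos']*[1,1,0]
for a in (.07,.08,.09,.1,.11,.12,.13):
    t=g[(g[...,0]>a)&(g[...,0]<a+.01)&(abs(g[...,1])<.02)&(g[...,2]>.008)&(g[...,2]<.05)]; print(a,len(t),np.median(t,0).round(4) if len(t) else '')
E
```

```text
down True [ 0.4271 -0.2847  0.0052] [-0.6  0.6  5.7] 22.67
0.07 637 [ 0.0735 -0.0012  0.0173]
0.08 471 [ 0.0851 -0.0014  0.0164]
0.09 521 [ 0.0951 -0.0016  0.0166]
0.1 574 [ 0.1051 -0.0019  0.0167]
0.11 562 [ 0.1145 -0.0022  0.0168]
0.12 0 
0.13 0
```

The pole is touching the table and level (shaft top at 16.7 mm, against 16 expected). I'll release it and retreat.

```bash
python3 - <<'E'
from h import *
gripper_to(0.0,20); hold(.2)
gripper_to(.045); gripper_to(.085); s=observe(); print(s['opening'],s['ft_force'].round(1))
move_l([.427,-.2847,.2],feed=.12); movep([.40,-.284,.2],[np.pi,0,0]); hold(.2); snap('wrist','w8'); snap('top','t8')
im,P=cloud('w8'); z=P[...,2]; hsv=cv2.cvtColor(im,cv2.COLOR_RGB2HSV)
q=P[(z>.015)&(z<.035)&(hsv[...,1]>90)]; q=q[np.hypot(q[:,0]-.42,q[:,1]+.284)<.08]; print(cv2.minAreaRect(q[:,:2].astype(np.float32)*1000),np.median(q[:,2]))
q=P[(z>.006)&(z<.04)]; q=q[(q[:,0]>.5)&(q[:,0]<.59)&(abs(q[:,1]+.26)<.05)]; print(np.percentile(q,[2,50,98],axis=0).round(4))
im,P=cloud('t8'); f=(P-EYE)@np.stack([X,Y,Z]).T
q=f[(abs(f[...,1])<.075)&(f[...,0]>-.11)&(f[...,0]<.03)&(P[...,2]>.08)&(P[...,2]<.25)]
print(len(q),np.polyfit(q[:,0],q[:,2]+.265,1),observe()['time_s'])
E
```

```text
0.08500735955121635 [ 0.2 -0.1  0.5]
((428.6864013671875, -283.8488464355469), (21.558698654174805, 117.8330078125), 88.58560180664062) 0.023683810649586745
[[ 0.5014 -0.2906  0.012 ]
 [ 0.5439 -0.2859  0.0151]
 [ 0.5751 -0.2468  0.0175]]
3553 [-0.00031407  0.15629681] 26.3083
```

View pics/t8.png

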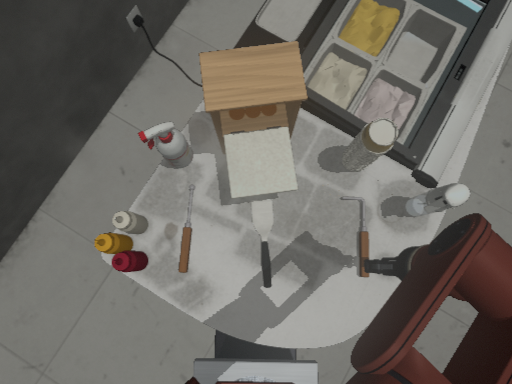

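The pole lies flat at (364,250), the hatch is level at (260,162), and everything else is where it was.

```bash
python3 -c "
from plant import *
print(job_done())"
```

```text
the job is handed in; nothing more can be done
None
```

The hook opened the hatch until it lay level, then came out of the eye; the pole is laid flat on the counter, the hatch is still open, and the job was handed in at about 26 s of the 54 s allowed.

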